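# Load the pellet carrier and press its cover plate home

## Task

Load the sample carrier: put every sample pellet from the bench flat into a pocket of its own, one per pocket (any pockets), then lay the cover plate over the carrier and, with the gripper, press it down past the spring balls until it sits level and fully home on the block. Leave the tape roll, the card box and the pen where they are.

Things in the scene. Friction and masses are not known exactly. Their poses are not given: they have to be found in the camera images.
- carrier: sample carrier, an aluminium block fixed to the bench: 100 (its x) x 144 (its y) x 24 mm high, six square pockets 38 mm wide, 14 mm deep in its top (2 x 3, 44 mm apart). Origin: centre of its underside, on the bench; z up. Its top edges slope (5 mm in, 8 mm down) as a lead-in; two spring-loaded steel balls stand 2.8 mm out of each long side, 13.5 mm above the bench.
- well_0 (a point): centre of the floor of one pocket of the carrier (10 mm above the bench, 14 mm below the block's top)
- well_1 (a point): centre of the floor of one pocket of the carrier (10 mm above the bench, 14 mm below the block's top)
- well_2 (a point): centre of the floor of one pocket of the carrier (10 mm above the bench, 14 mm below the block's top)
- well_3 (a point): centre of the floor of one pocket of the carrier (10 mm above the bench, 14 mm below the block's top)
- well_4 (a point): centre of the floor of one pocket of the carrier (10 mm above the bench, 14 mm below the block's top)
- well_5 (a point): centre of the floor of one pocket of the carrier (10 mm above the bench, 14 mm below the block's top)
- cover: loose steel cover plate, 0.25 kg: 110.5 (its x) x 154.5 (its y) x 6 mm, with a rim 12 mm deep, 4 mm thick under its edge that goes round the outside of the carrier with 1.25 mm play (a half turn makes no difference). Lies rim down. Origin: centre of the rim's lower edge, z up. Laid on the carrier it stops on the spring balls 3 to 5 mm too high, often one long side down and the other up; fully home: origin 12 mm above the bench.
- cover_handle (a point): middle of the top of the cover's black bar handle, 40 mm above the cover's origin; the bar is 14 mm wide (along the cover's x), 60 mm long (its y) and stands 22 mm above the plate. A steady push of roughly 10 to 20 N down on it takes the laid-on cover past the spring balls (stiffer if rushed) onto the block; if one side stays up, push down on the plate over that side
- pellet_0: sample pellet, one of four to six equal ones (absent: None): a flat grey disc 26 mm in diameter, 12 mm thick, 30 g, with a small metal inlay in one face. Origin: its centre, z its axis; either face may be up
- pellet_1: sample pellet, one of four to six equal ones (absent: None): a flat grey disc 26 mm in diameter, 12 mm thick, 30 g, with a small metal inlay in one face. Origin: its centre, z its axis; either face may be up
- pellet_2: sample pellet, one of four to six equal ones (absent: None): a flat grey disc 26 mm in diameter, 12 mm thick, 30 g, with a small metal inlay in one face. Origin: its centre, z its axis; either face may be up
- pellet_3: sample pellet, one of four to six equal ones (absent: None): a flat grey disc 26 mm in diameter, 12 mm thick, 30 g, with a small metal inlay in one face. Origin: its centre, z its axis; either face may be up
- pellet_4: sample pellet, one of four to six equal ones (absent: None): a flat grey disc 26 mm in diameter, 12 mm thick, 30 g, with a small metal inlay in one face. Origin: its centre, z its axis; either face may be up
- pellet_5: sample pellet, one of four to six equal ones (absent: None): a flat grey disc 26 mm in diameter, 12 mm thick, 30 g, with a small metal inlay in one face. Origin: its centre, z its axis; either face may be up
- label_tape: bystander: roll of label tape lying flat on the bench, 68 mm across, 19 mm high; leave alone
- filter_box: bystander: small card box, 70 x 70 x 32 mm, origin under its centre; leave alone
- marker_pen: bystander: marker pen lying on the bench, 116 mm long, 11 mm thick; leave alone
Not all that is in view belongs to the job. Leave any green look-alike of the pellet_4 alone.

How it is judged:
By the outcome, as a careful person would: the job done as asked, in the order asked, and still so for the second after the job is handed in, with the robot touching nothing.
Of pellet_0, pellet_1, pellet_2, pellet_3, pellet_4, pellet_5 only 4 to 6 are there at a start; the rules pass over those that are not, and their reading is None.
At some moment in a run one of pellet_0, pellet_1, pellet_2, pellet_3, pellet_4, pellet_5, cover may be knocked a few centimetres aside while the robot is not near it.
Once in a run the grip may slacken for a moment while it holds something.
It also fails if it takes over 210 s, if anything falls off the work surface, if the arm or the gripper's body presses on something with over 40 N, if the wrist force passes 120 N, or if a joint passes its speed limit or range.

## Robot

A 6-joint arm with a two-finger parallel gripper is mounted at the origin on a cart in front of the work surface, level with it; the furniture and walls round the work are solid. World frame = base frame: x ahead of the robot, y to its left, z up, the work surface at z = 0. Lengths are in m, angles in rad, forces in N, time in s.
With the tool pointing down it reaches from about 0.35 to 0.95 m from the base axis. Payload 17.4 kg.
Tool frame: the origin (TCP) lies on the centre line of the jaws, within the pads' length; the fingertips stand 8 mm ahead of it and the grasp point (between the pads) lies 11 mm behind it (manip.nose_length is the z of the fingertips in the tool frame, in m); z points along the fingers, x is the direction in which the jaws open and shut, and the axes are right-handed (so a half turn about z gives the same grasp; the last joint's range is limited). The gripper opens to 93 mm and grips with 3 to 60 N. Pads are 15 mm wide; open, the fingers measure 128 mm over their backs; the gripper's body (75 mm by 188 mm) begins 65 mm behind the grasp point.
Start: joints at [-1.164, 0.116, 1.442, -0, 1.584, -0.038], TCP at [0.29, -0.609, 0.227] pointing down, gripper open.
Joint ranges: [-2.83, 2.83], [-0.83, 2.19], [0.07, 2.5], [-1.14, 4.28], [0.01, 3], [-2.97, 2.97]. Speed limits (rad/s): [1.89, 1.89, 2.22, 3.14, 3.14, 3.14].

## Interface

Orientations are given as a 3x3 rotation matrix whose columns are the frame's x, y, z axes.
In Python, from plant import manip gives the robot as it stands.
- The arm moves only by the tool drive_tool, never from a script. Its argument "motion" is one flat list of numbers, 6 for each row, row after row: the shift along the tool's x, y, z in units of 25 mm (1.0 is 25 mm), then the turn, a rotation vector about the tool's x, y, z in units of 6 degrees (1.0 is 6 degrees). In form: [dx, dy, dz, ax, ay, az, dx, dy, dz, ax, ay, az, ...]. A call has exactly 8 rows; each row shifts and turns the commanded pose from where the row before left it, along the tool's axes as they then stand; what a row does not reach is not made up. A row lasts 1/10 s, in which the tool goes at most 50 mm and 8.59 degrees, less where a joint would pass 70% of its speed; a pose out of reach is approached as far as the arm can. A call is refused whole if a number of a shift passes 1 or a number of a turn 1, either way. A call with a gripper value outside its range is refused whole. "hand" is the finger opening in mm, from 0 to 93, set as the call begins (left out, the last holds). The fingers move at their own pace and stop on an object; the grip force is fixed at half the most. Time passes only in rows, so rows that do not move let the fingers close, or fill a call up. It gives the time, the measured TCP pose, the force and the opening at its end, in the units of the state.
- manip.sense(): the state, without advancing time (a new reading comes with each control period).
- manip.capture(name): name is "side" or "top" or "wrist"; returns the picture (420x560x3 uint8, blue, green, red); there is no depth.
- manip.camera_info(name): a dict with "mtx" (3x3 intrinsics, pixels), "k1" (the pictures are not rectified: a ray, as slopes to the right and down, at radius r is drawn at 1 + k1 r^2 times it, then the intrinsics apply), "rvec" (rotation vector, rad) and "tvec" (3), from world to camera coordinates, as OpenCV has them. Camera axes: x right, y down, z forward; pixel columns grow to the right and rows downward; lengths in m; the calibration is good to about 2 mm. A picture is of the moment at which its call begins: read the wrist's pose just before it. camera_info takes no time and is no camera call; for the wrist camera it gives the pose at the moment of the call.
- manip.sign_off(): hands the job in, once; it reports no verdict.
The state is a dict: "time_s": time; "qpos": joint angles; "joint_vel": joint speeds; "joint_efforts": joint torques, N m; "ee_pos": TCP position; "tcp_rot": TCP orientation; "ft_force": force on the tool from outside, world axes, zero at the start; "moment": the same for the moment, N m; "gripper_width": opening from 0.0 (shut) to 1.0 (fully open).
Only numpy, scipy, OpenCV 4.12 (cv2) and the standard library are available. Lean on these libraries where they do the work, as an engineer would, in place of code of your own. Each camera call takes 0.05 s, during which the arm holds its last target. There are 200 camera calls.

## Working session

There is one attempt and no reset: what is moved stays moved. The work goes in short steps, Python scripts to look and compute and a tool call to move; the robot and the scene stay as the last step left them, time stands still between calls to the robot, and variables do not carry over. Pictures are saved under pics/ and viewed, about 12 in all and at most 16, crops included, and the job is handed in when it is done.

Besides the shell and the picture viewer there is one more tool, called after ">>>" as name(argument=value, ...), one argument or row to a line, values as JSON. drive_tool: Moves the arm, as the interface text tells. Its arguments: {"type":"object","properties":{"motion":{"type":"array","items":{"type":"number"}},"hand":{"type":"number"}},"required":["motion"]}

```bash
ls; mkdir -p pics
cat > h.py <<'E'
import numpy as np, cv2
from plant import manip
def snap(name,fn=None):
    ci=manip.camera_info(name); im=manip.capture(name)
    im=np.array(im)
    if fn: cv2.imwrite('pics/'+fn+'.png',im)
    return im,ci
def px2w(ci,uv,z):
    uv=np.atleast_2d(np.array(uv,float)); K=np.array(ci['mtx']); k1=ci['k1']
    n=cv2.undistortPoints(uv.reshape(-1,1,2),K,np.array([k1,0,0,0.])).reshape(-1,2)
    R=cv2.Rodrigues(np.array(ci['rvec'],float))[0]; t=np.array(ci['tvec'],float).ravel()
    C=-R.T@t; d=np.c_[n,np.ones(len(n))]@R
    return C+d*((z-C[2])/d[:,2])[:,None]
def w2px(ci,P):
    return cv2.projectPoints(np.atleast_2d(np.array(P,float)),np.array(ci['rvec'],float),np.array(ci['tvec'],float),np.array(ci['mtx'],float),np.array([ci['k1'],0,0,0.]))[0].reshape(-1,2)
E
python3 - <<'E'
from h import *
for n in('top','side'):
    im,ci=snap(n,n+'0'); print(n,ci)
s=manip.sense(); print(s)
E
```

```text
pics
top {'mtx': array([[458.21892392,   0.        , 281.50135138],
       [  0.        , 458.21892392, 205.31288337],
       [  0.        ,   0.        ,   1.        ]]), 'k1': -0.08005167179838657, 'rvec': array([ 2.19966343, -2.17271038,  0.13543063]), 'tvec': array([0.01626143, 0.55568069, 1.12496702])}
side {'mtx': array([[481.49516007,   0.        , 277.68350411],
       [  0.        , 481.49516007, 209.71014314],
       [  0.        ,   0.        ,   1.        ]]), 'k1': 0.02140847864004802, 'rvec': array([ 0.20044353, -2.47333804,  1.73721667]), 'tvec': array([0.52393562, 0.07704964, 0.97168493])}
{'time_s': 0.1, 'qpos': array([-1.16379010e+00,  1.16413407e-01,  1.44219146e+00, -2.00865099e-05,
        1.58398275e+00, -3.77849727e-02]), 'joint_vel': array([-0.00023959,  0.00058241, -0.00014642,  0.00100663,  0.00049188,
        0.00234009]), 'joint_efforts': array([ 9.87037092e-04, -7.22888660e+01, -6.23866510e+01,  7.80977122e-02,
        2.27274501e-02, -9.92376681e-05]), 'ee_pos': array([ 0.29036009, -0.60916827,  0.22599994]), 'tcp_rot': array([[ 4.30268971e-01, -9.02700638e-01, -4.12309613e-04],
       [-9.02700184e-01, -4.30269169e-01,  9.05728246e-04],
       [-9.95005580e-04, -1.75147975e-05, -9.99999505e-01]]), 'ft_force': array([ 0.55142321, -0.61414862, -0.26476797]), 'moment': array([0.00636821, 0.00435531, 0.02584943]), 'gripper_width': 1.001963316825463}
```

View pics/top0.png

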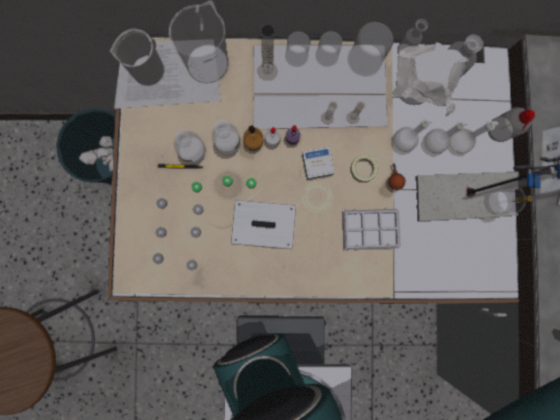

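View pics/side0.png

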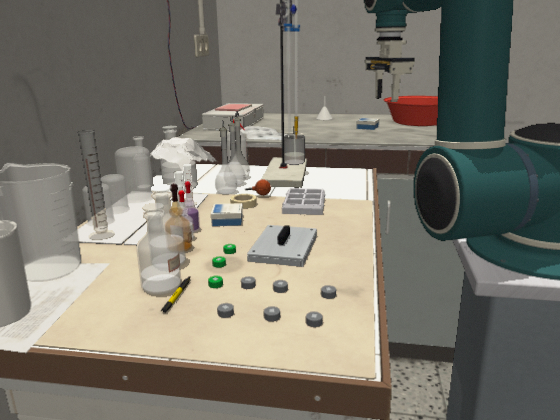

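Top view: six grey discs at about (162,203), (198,210), (161,232), (196,232), (158,258) and (192,265). There are three green look-alikes at (197,187), (228,181) and (251,183), which I'll leave alone. The cover is at (263,225) and the carrier at (371,229). Next I'll measure and enlarge.

Run:
```python
from h import *
im,ci=snap('top','top1')
g=[(162,203),(198,210),(161,232),(196,232),(158,258),(192,265)]
hsv=cv2.cvtColor(im,cv2.COLOR_BGR2HSV)
for u,v in g:
    p=im[v-11:v+12,u-11:u+12].astype(int)
    m=((p[:,:,2]-p[:,:,0])<18).astype(np.uint8)
    n,l,st,c=cv2.connectedComponentsWithStats(m)
    k=1+np.argmax(st[1:,4]); uv=c[k]+[u-11,v-11]
    print(uv.round(1),st[k],px2w(ci,uv,0.012).round(4))
# carrier and cover masks
for nm,(x0,y0,x1,y1),z in(('cover',(225,193,303,255),0.018),('carrier',(336,204,408,255),0.024)):
    p=im[y0:y1,x0:x1].astype(int)
    m=((p[:,:,2]-p[:,:,0])<18).astype(np.uint8)
    m=cv2.morphologyEx(m,cv2.MORPH_OPEN,np.ones((3,3)))
    cs=cv2.findContours(m,cv2.RETR_EXTERNAL,cv2.CHAIN_APPROX_NONE)[0]
    c=max(cs,key=cv2.contourArea); c=c.reshape(-1,2)+[x0,y0]
    W=px2w(ci,c,z)[:,:2]
    print(nm,cv2.minAreaRect((W*1000).astype(np.float32)))
a=cv2.resize(im[170:280,140:410],None,fx=2.96,fy=2.96,interpolation=cv2.INTER_CUBIC)
cv2.imwrite('pics/crop1.png',a)
```

```text
[161.2 202.9] [ 5  6 11 11 95] [[0.5588 0.3284 0.012 ]]
[197.5 209.1] [ 6  5 11 11 93] [[0.5442 0.2355 0.012 ]]
[160.6 232. ] [ 5  6 12 11 97] [[0.485  0.3274 0.012 ]]
[195.1 231.7] [  5   6  11  11 100] [[0.4869 0.2402 0.012 ]]
[157.6 258. ] [  5   6  12  11 100] [[0.4196 0.3328 0.012 ]]
[191.2 264.7] [ 5  6 11 11 94] [[0.404  0.2476 0.012 ]]
cover ((508.46826171875, 68.36598205566406), (156.22572326660156, 114.53766632080078), 85.73577117919922)
carrier ((499.8009033203125, -213.72593688964844), (167.43594360351562, 127.35896301269531), 89.95185852050781)
```

View pics/crop1.png

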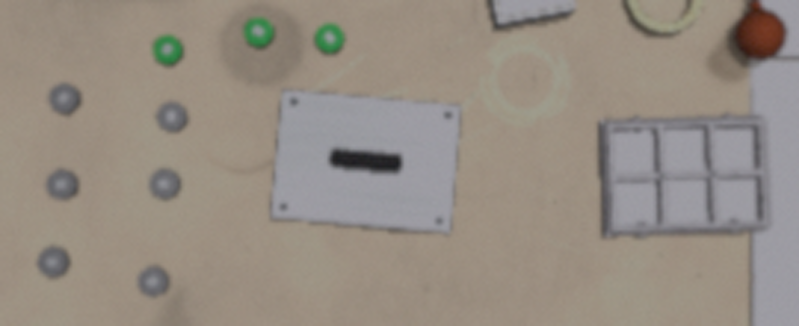

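All six grey discs have the inlay and count as pellets, so every pocket gets one. I'll go above the carrier first, with the jaws along world y.

>>> drive_tool(
  motion=[0,0,0,0,0,0.85,0,0,0,0,0,0.85,0,0,0,0,0,0.85,0,0,0,0,0,0.85,0,0,0,0,0,0.85,-1,-0.55,0,0,0,0,-1,-0.55,0,0,0,0,-1,-0.55,0,0,0,0],
  hand=38,
)

```text
time_s: 0.95
ee_pos: [0.3319, -0.5334, 0.2262]
tcp_rot: [[-0.001, -1.0, -0.0], [-1.0, 0.001, 0.001], [-0.001, 0.0, -1.0]]
ft_force: [0.3, 0.3, 0.4]
gripper_width: 0.419
```

>>> drive_tool(
  motion=[-1,-0.55,0,0,0,0,-1,-0.55,0,0,0,0,-1,-0.55,0,0,0,0,-1,-0.55,0,0,0,0,-1,-0.55,0,0,0,0,-1,-0.55,0,0,0,0,-1,-0.55,0,0,0,0,-1,-0.55,0,0,0,0],
)

```text
time_s: 1.75
ee_pos: [0.4421, -0.3332, 0.2265]
tcp_rot: [[-0.0, -1.0, -0.0], [-1.0, 0.0, 0.0], [-0.0, 0.0, -1.0]]
ft_force: [-0.3, 0.6, 0.3]
gripper_width: 0.411
```

>>> drive_tool(
  motion=[-1,-0.55,0,0,0,0,-1,-0.55,0,0,0,0,-1,-0.55,0,0,0,0,-1,-0.55,0,0,0,0,-0.8,0,0,0,0,0,0,0,0,0,0,0,0,0,0,0,0,0,0,0,0,0,0,0],
)

```text
time_s: 2.55
ee_pos: [0.4966, -0.2151, 0.2266]
tcp_rot: [[-0.001, -1.0, -0.0], [-1.0, 0.001, -0.0], [0.0, 0.0, -1.0]]
ft_force: [-0.2, -0.8, 0.5]
gripper_width: 0.408
```

Run:
```python
from h import *
im,ci=snap('wrist','w1'); s=manip.sense(); print(s['time_s'],s['ee_pos'],s['tcp_rot'].round(3))
print(w2px(ci,[[.5,-.213,.024],[.55,-.213,.024],[.5,-.14,.024]]))
```

```text
2.6 [ 0.49659187 -0.21514939  0.22656966] [[-0.001 -1.    -0.   ]
 [-1.     0.001 -0.   ]
 [ 0.     0.    -1.   ]]
[[280.28123251 190.30380033]
 [280.1423793  139.65036581]
 [207.76067204 190.49167985]]
```

View pics/w1.png

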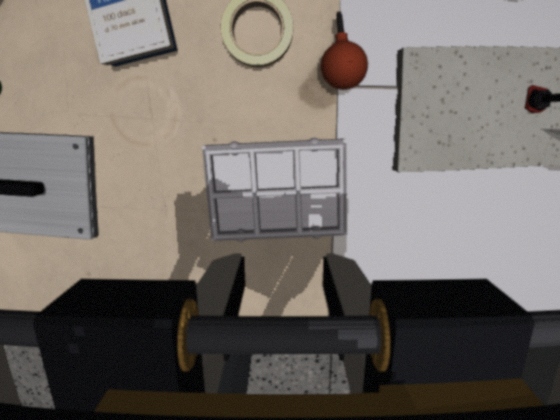

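Wrist view: the carrier's outline corners are about (205,147), (344,140), (347,236) and (212,240), and it's slightly yawed. I'll enlarge it to read the pocket grid.

Run:
```python
import cv2
im=cv2.imread('pics/w1.png')[130:250,196:356]
im=cv2.resize(im,None,fx=5,fy=5,interpolation=cv2.INTER_CUBIC)
cv2.imwrite('pics/crop2.png',im)
```

```text
(no output)
```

View pics/crop2.png

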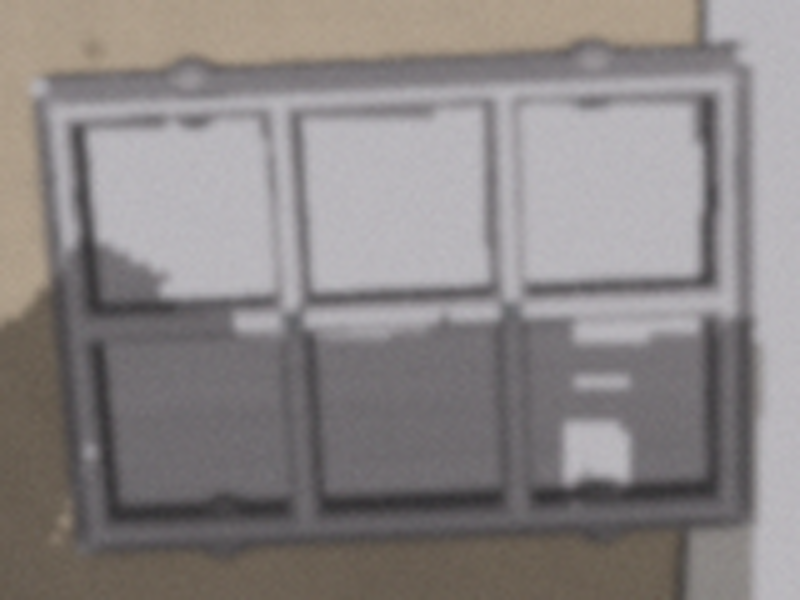

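```bash
cat >> h.py <<'E'
import json,os
E
python3 - <<'E'
from h import *
ci=manip.camera_info('wrist')
c=np.array([(289,318),(512,308),(72,120),(715,92),(100,518),(720,490)])/5+[196,130]
W=px2w(ci,c,.024)[:,:2]; print(W.round(4))
# model (carrier frame): y+ is left in image, x+ up
M=np.array([(0,.022),(0,-.022),(.041,.063),(.041,-.063),(-.041,.063),(-.041,-.063)])
mc=M.mean(0);wc=W.mean(0);H=(M-mc).T@(W-wc);U,S,V=np.linalg.svd(H);R=(U@V).T
t=wc-R@mc;print('c',t,'yaw',np.degrees(np.arctan2(R[1,0],R[0,0])),'res',(W-(M@R.T+t)).round(4))
print((np.array([(x,y) for x in(.022,-.022) for y in(.044,0,-.044)])@R.T+t).round(4))
E
```

```text
[[ 0.4967 -0.1864]
 [ 0.4986 -0.2313]
 [ 0.5364 -0.1445]
 [ 0.5416 -0.2707]
 [ 0.4546 -0.1463]
 [ 0.4605 -0.2746]]
c [ 0.49807543 -0.20894433] yaw 2.355506850230556 res [[-0.0005  0.0005]
 [-0.0003 -0.0003]
 [-0.     -0.0002]
 [-0.     -0.0004]
 [ 0.0001  0.0014]
 [ 0.0008 -0.001 ]]
[[ 0.5182 -0.1641]
 [ 0.5201 -0.208 ]
 [ 0.5219 -0.252 ]
 [ 0.4743 -0.1659]
 [ 0.4761 -0.2098]
 [ 0.4779 -0.2538]]
```

>>> drive_tool(
  motion=[-1,0.1,0,0,0,0,-1,0.1,0,0,0,0,-1,0.1,0,0,0,0,-1,0.1,0,0,0,0,-1,0.1,0,0,0,0,-1,0.1,0,0,0,0,-1,0.1,0,0,0,0,-1,0.1,0,0,0,0],
)

```text
time_s: 3.4
ee_pos: [0.4767, -0.0141, 0.2267]
tcp_rot: [[-0.001, -1.0, 0.0], [-1.0, 0.001, -0.0], [0.0, -0.0, -1.0]]
ft_force: [0.7, -0.1, 0.6]
gripper_width: 0.409
```

>>> drive_tool(
  motion=[-1,0.1,0,0,0,0,-1,0.1,0,0,0,0,-1,0.1,0,0,0,0,-1,0.1,0,0,0,0,-1,0.1,0,0,0,0,-1,0.1,0,0,0,0,-1,0.1,0,0,0,0,-1,0.1,0,0,0,0],
)

```text
time_s: 4.2
ee_pos: [0.457, 0.186, 0.2267]
tcp_rot: [[-0.001, -1.0, 0.0], [-1.0, 0.001, -0.0], [0.0, -0.0, -1.0]]
ft_force: [0.1, 1.0, 0.8]
gripper_width: 0.41
```

>>> drive_tool(
  motion=[-1,0,0,0,0,0,-1,0,0,0,0,0,-1,0,0,0,0,0,-0.8,0,0,0,0,0,0,0,0,0,0,0,0,0,0,0,0,0,0,0,0,0,0,0,0,0,0,0,0,0],
)

```text
time_s: 5.0
ee_pos: [0.4571, 0.2798, 0.2268]
tcp_rot: [[-0.001, -1.0, 0.0], [-1.0, 0.001, 0.0], [-0.0, -0.0, -1.0]]
ft_force: [0.8, 0.6, -1.0]
gripper_width: 0.407
```

```bash
cat >> h.py <<'E'
def grey(im,ci,box,amin,amax,z=.012):
    """grey discs on the tan bench inside world box (x0,x1,y0,y1)"""
    p=im.astype(int); m=((p[:,:,2]-p[:,:,0])<15)&(p.max(2)-p.min(2)<22)
    n,l,st,c=cv2.connectedComponentsWithStats(m.astype(np.uint8)); out=[]
    for k in range(1,n):
        if amin<st[k,4]<amax and max(st[k,2:4])<1.5*min(st[k,2:4]):
            w=px2w(ci,c[k],z)[0]
            if box[0]<w[0]<box[1] and box[2]<w[1]<box[3]: out.append((w[:2].round(4),c[k].round(1),st[k,2:].tolist()))
    return out
E
python3 - <<'E'
from h import *
im,ci=snap('wrist','w2'); s=manip.sense(); print(s['time_s'],s['ee_pos'])
for o in grey(im,ci,(.3,.62,.15,.45),150,3000): print(*o)
E
```

```text
5.05 [0.45710437 0.27989073 0.22676961]
[0.5568 0.3265] [234.5  91.7] [26, 27, 541]
[0.5425 0.234 ] [328.6 106.5] [26, 26, 520]
[0.4852 0.2389] [322.4 164.3] [24, 25, 469]
[0.4836 0.3258] [237.3 166.1] [25, 25, 476]
[0.4186 0.3311] [234.3 227.2] [25, 25, 482]
[0.4035 0.2464] [313.5 240.6] [24, 26, 482]
```

View pics/w2.png

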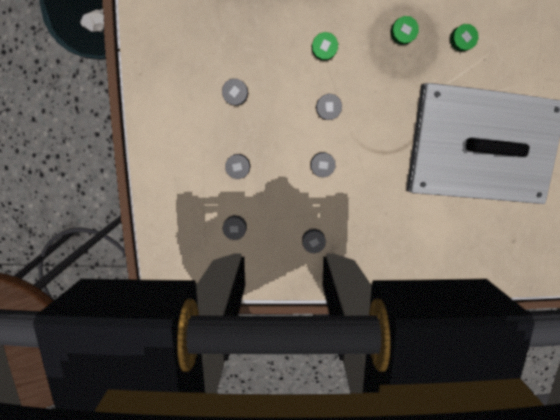

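The wrist view agrees with the top view to within 2 mm: six pellets, with the greens at (325,46), (405,30) and (466,38). I'll start with the pellet at (234,227), world (0.419, 0.331).

>>> drive_tool(
  motion=[-0.7,0.5,1,0,0,0,-0.7,0.5,1,0,0,0,-0.65,0.54,1,0,0,0,0,0,1,0,0,0,0,0,1,0,0,0,0,0,1,0,0,0,0,0,1,0,0,0,0,0,0.75,0,0,0],
)

```text
time_s: 5.85
ee_pos: [0.4182, 0.3312, 0.0315]
tcp_rot: [[-0.001, -1.0, -0.001], [-1.0, 0.001, -0.0], [0.0, 0.001, -1.0]]
ft_force: [0.1, 0.2, 0.3]
gripper_width: 0.405
```

>>> drive_tool(
  motion=[0,0,0.4,0,0,0,0,0,0.4,0,0,0,0,0,0,0,0,0,0,0,0,0,0,0,0,0,0,0,0,0,0,0,0,0,0,0,0,0,0,0,0,0,0,0,0,0,0,0],
)

```text
time_s: 6.65
ee_pos: [0.4185, 0.3319, 0.0131]
tcp_rot: [[-0.0, -1.0, 0.0], [-1.0, 0.0, 0.0], [-0.0, -0.0, -1.0]]
ft_force: [-0.1, -0.4, 0.2]
gripper_width: 0.41
```

>>> drive_tool(
  motion=[0,0,0,0,0,0,0,0,0,0,0,0,0,0,0,0,0,0,0,0,0,0,0,0,0,0,-1,0,0,0,0,0,-1,0,0,0,0,0,-1,0,0,0,0,0,-1,0,0,0],
  hand=10,
)

```text
time_s: 7.45
ee_pos: [0.4183, 0.3318, 0.1139]
tcp_rot: [[-0.0, -1.0, -0.0], [-1.0, 0.0, -0.0], [0.0, 0.0, -1.0]]
ft_force: [-0.4, 0.7, -0.3]
gripper_width: 0.263
```

>>> drive_tool(
  motion=[1,-0.14,0,0,0,0,1,-0.14,0,0,0,0,1,-0.14,0,0,0,0,1,-0.14,0,0,0,0,1,-0.14,0,0,0,0,1,-0.14,0,0,0,0,1,-0.14,0,0,0,0,1,-0.14,0,0,0,0],
)

```text
time_s: 8.25
ee_pos: [0.4464, 0.1309, 0.1129]
tcp_rot: [[-0.0, -1.0, 0.0], [-1.0, 0.0, 0.0], [-0.0, -0.0, -1.0]]
ft_force: [0.8, 0.4, -0.2]
gripper_width: 0.263
```

>>> drive_tool(
  motion=[1,-0.14,0,0,0,0,1,-0.14,0,0,0,0,1,-0.14,0,0,0,0,1,-0.14,0,0,0,0,1,-0.14,0,0,0,0,1,-0.14,0,0,0,0,1,-0.14,0,0,0,0,1,-0.14,0,0,0,0],
)

```text
time_s: 9.05
ee_pos: [0.4743, -0.0692, 0.1129]
tcp_rot: [[-0.0, -1.0, 0.0], [-1.0, 0.0, 0.0], [-0.0, -0.0, -1.0]]
ft_force: [-0.3, 0.4, -0.3]
gripper_width: 0.269
```

>>> drive_tool(
  motion=[1,0,0,0,0,0,1,0,0,0,0,0,1,0,0,0,0,0,0.9,0,0,0,0,0,0,0,1,0,0,0,0,0,1,0,0,0,0,0,1,0,0,0,0,0,0.1,0,0,0],
)

```text
time_s: 9.85
ee_pos: [0.4728, -0.1651, 0.0325]
tcp_rot: [[-0.0, -1.0, -0.004], [-1.0, 0.0, 0.002], [-0.002, 0.004, -1.0]]
ft_force: [0.0, 0.2, -0.0]
gripper_width: 0.267
```

Run:
```python
from h import *
im,ci=snap('wrist'); s=manip.sense(); print(s['time_s'],s['ee_pos'],s['gripper_width'],w2px(ci,s['ee_pos']))
u,v=w2px(ci,s['ee_pos'])[0].astype(int)
u=max(80,u);a=im[max(0,v-90):v+60,u-100:u+100];cv2.imwrite('pics/c3.png',cv2.resize(a,None,fx=3,fy=3))
```

```text
9.9 [ 0.47343556 -0.16531034  0.03401034] 0.2668184328036755 [[282.14343802 276.25343161]]
```

View pics/c3.png

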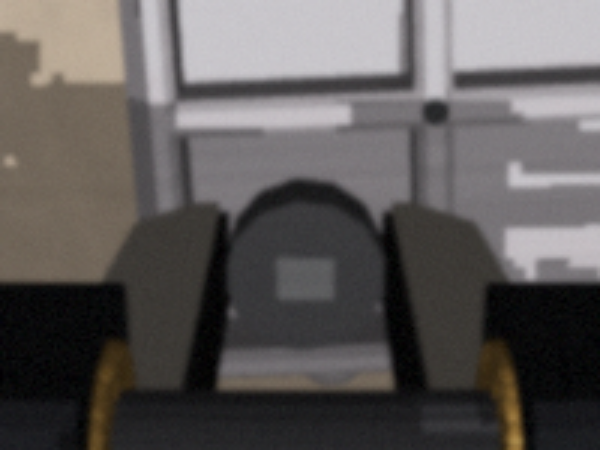

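The pellet is held level and centred over its pocket. Releasing.

>>> drive_tool(
  motion=[0,0,0,0,0,0,0,0,0,0,0,0,0,0,0,0,0,0,0,0,-0.3,0,0,0,0,0,-1,0,0,0,0,0,-1,0,0,0,0,0,-0.9,0,0,0,0,0,0,0,0,0],
  hand=38,
)

```text
time_s: 10.7
ee_pos: [0.4756, -0.1661, 0.1196]
tcp_rot: [[-0.0, -1.0, 0.005], [-1.0, 0.0, -0.002], [0.002, -0.005, -1.0]]
ft_force: [-0.4, 0.5, 0.3]
gripper_width: 0.408
```

```bash
cat > chk.py <<'E'
from h import *
im,ci=snap('top'); s=manip.sense(); print(s['time_s'],s['ee_pos'].round(4),round(s['gripper_width'],3))
for o in grey(im,ci,(.3,.7,-.3,.45),50,160): print((o[0]-[.0017,.0017]).round(4),o[2])
E
python3 chk.py
```

```text
10.75 [ 0.475  -0.1659  0.1176] 0.41
[0.5575 0.3263] [10, 10, 82]
[0.5426 0.2339] [10, 10, 79]
[0.4835 0.3258] [10, 10, 80]
[0.4855 0.2381] [11, 10, 86]
[0.4026 0.2457] [10, 10, 82]
```

>>> drive_tool(
  motion=[-1,0.18,0,0,0,0,-1,0.18,0,0,0,0,-1,0.18,0,0,0,0,-1,0.18,0,0,0,0,-1,0.18,0,0,0,0,-1,0.18,0,0,0,0,-1,0.18,0,0,0,0,-1,0.18,0,0,0,0],
)

```text
time_s: 11.55
ee_pos: [0.4377, 0.0353, 0.1148]
tcp_rot: [[-0.0, -1.0, -0.001], [-1.0, 0.0, -0.0], [0.0, 0.001, -1.0]]
ft_force: [0.3, 0.4, 0.6]
gripper_width: 0.408
```

>>> drive_tool(
  motion=[-1,0.18,0,0,0,0,-1,0.18,0,0,0,0,-1,0.18,0,0,0,0,-1,0.18,0,0,0,0,-1,0.18,0,0,0,0,-1,0.18,0,0,0,0,-1,0.16,0,0,0,0,-1,0.16,0,0,0,0],
)

```text
time_s: 12.35
ee_pos: [0.4028, 0.2353, 0.1148]
tcp_rot: [[-0.0, -1.0, -0.001], [-1.0, 0.0, -0.0], [0.0, 0.001, -1.0]]
ft_force: [1.1, 0.1, 0.5]
gripper_width: 0.412
```

>>> drive_tool(
  motion=[-0.47,0,0.2,0,0,0,0,0,1,0,0,0,0,0,1,0,0,0,0,0,1,0,0,0,0,0,0.5,0,0,0,0,0,0.34,0,0,0,0,0,0,0,0,0,0,0,0,0,0,0],
)

```text
time_s: 13.15
ee_pos: [0.4038, 0.2462, 0.0152]
tcp_rot: [[-0.0, -1.0, 0.001], [-1.0, 0.0, 0.0], [-0.0, -0.001, -1.0]]
ft_force: [-0.9, 0.4, -0.3]
gripper_width: 0.41
```

>>> drive_tool(
  motion=[0,0,0,0,0,0,0,0,0,0,0,0,0,0,0,0,0,0,0,0,0,0,0,0,0,0,-1,0,0,0,0,0,-1,0,0,0,0,0,-1,0,0,0,0,0,-1,0,0,0],
  hand=10,
)

```text
time_s: 13.95
ee_pos: [0.4032, 0.2461, 0.1155]
tcp_rot: [[-0.0, -1.0, -0.0], [-1.0, 0.0, 0.0], [-0.0, 0.0, -1.0]]
ft_force: [-0.3, -0.8, 0.0]
gripper_width: 0.267
```

>>> drive_tool(
  motion=[1,-0.18,0,0,0,0,1,-0.18,0,0,0,0,1,-0.18,0,0,0,0,1,-0.18,0,0,0,0,1,-0.18,0,0,0,0,1,-0.18,0,0,0,0,1,-0.18,0,0,0,0,1,-0.18,0,0,0,0],
)

```text
time_s: 14.75
ee_pos: [0.4394, 0.0451, 0.1145]
tcp_rot: [[-0.0, -1.0, 0.0], [-1.0, 0.0, 0.0], [-0.0, -0.0, -1.0]]
ft_force: [0.4, -0.8, -0.9]
gripper_width: 0.268
```

>>> drive_tool(
  motion=[1,-0.18,0,0,0,0,1,-0.18,0,0,0,0,1,-0.18,0,0,0,0,1,-0.18,0,0,0,0,1,-0.18,0,0,0,0,1,-0.18,0,0,0,0,1,-0.18,0,0,0,0,1,-0.18,0,0,0,0],
)

```text
time_s: 15.55
ee_pos: [0.4753, -0.1549, 0.1145]
tcp_rot: [[-0.0, -1.0, 0.0], [-1.0, 0.0, 0.0], [-0.0, -0.0, -1.0]]
ft_force: [-0.3, 1.2, -0.6]
gripper_width: 0.265
```

>>> drive_tool(
  motion=[1,-0.04,0,0,0,0,1,0,0,0,0,0,0.24,0,0.2,0,0,0,0,0,1,0,0,0,0,0,1,0,0,0,0,0,0.7,0,0,0,0,0,0.33,0,0,0,0,0,0,0,0,0],
)

```text
time_s: 16.35
ee_pos: [0.4758, -0.2092, 0.0327]
tcp_rot: [[0.0, -1.0, -0.002], [-1.0, -0.0, 0.001], [-0.001, 0.002, -1.0]]
ft_force: [1.6, 0.1, 0.0]
gripper_width: 0.26
```

>>> drive_tool(
  motion=[0,0,0,0,0,0,0,0,0,0,0,0,0,0,0,0,0,0,0,0,-0.2,0,0,0,0,0,-1,0,0,0,0,0,-1,0,0,0,0,0,-1,0,0,0,0,0,0,0,0,0],
  hand=38,
)

```text
time_s: 17.15
ee_pos: [0.4776, -0.2106, 0.1179]
tcp_rot: [[-0.0, -1.0, 0.005], [-1.0, 0.0, -0.002], [0.002, -0.005, -1.0]]
ft_force: [-0.4, 0.1, 0.4]
gripper_width: 0.405
```

```bash
python3 chk.py
```

```text
17.2 [ 0.477  -0.2103  0.1158] 0.404
[0.5575 0.3262] [10, 10, 83]
[0.5428 0.2339] [10, 9, 78]
[0.4835 0.3258] [10, 10, 80]
[0.4856 0.2382] [11, 10, 85]
```

>>> drive_tool(
  motion=[-1,-0.04,0,0,0,0,-1,-0.04,0,0,0,0,-1,-0.04,0,0,0,0,-1,-0.04,0,0,0,0,-1,-0.04,0,0,0,0,-1,-0.04,0,0,0,0,-1,-0.04,0,0,0,0,-1,-0.04,0,0,0,0],
)

```text
time_s: 18.0
ee_pos: [0.4839, -0.0089, 0.1129]
tcp_rot: [[-0.0, -1.0, -0.001], [-1.0, 0.0, 0.0], [-0.0, 0.001, -1.0]]
ft_force: [-0.7, 0.3, -0.1]
gripper_width: 0.409
```

>>> drive_tool(
  motion=[-1,-0.05,0,0,0,0,-1,0,0,0,0,0,-1,0,0,0,0,0,-1,0,0,0,0,0,-1,0,0,0,0,0,-1,0,0,0,0,0,-1,0,0,0,0,0,-1,0,0,0,0,0],
)

```text
time_s: 18.8
ee_pos: [0.4852, 0.1911, 0.1129]
tcp_rot: [[-0.0, -1.0, -0.001], [-1.0, 0.0, -0.0], [0.0, 0.001, -1.0]]
ft_force: [0.4, 0.1, -0.4]
gripper_width: 0.409
```

>>> drive_tool(
  motion=[-1,0,0,0,0,0,-0.93,0,0.2,0,0,0,0,0,1,0,0,0,0,0,1,0,0,0,0,0,1,0,0,0,0,0,0.5,0,0,0,0,0,0.28,0,0,0,0,0,0,0,0,0],
)

```text
time_s: 19.6
ee_pos: [0.4855, 0.2382, 0.0137]
tcp_rot: [[-0.0, -1.0, -0.001], [-1.0, 0.0, -0.0], [0.0, 0.001, -1.0]]
ft_force: [0.3, -0.1, 0.0]
gripper_width: 0.413
```

>>> drive_tool(
  motion=[0,0,0,0,0,0,0,0,0,0,0,0,0,0,0,0,0,0,0,0,0,0,0,0,0,0,-1,0,0,0,0,0,-1,0,0,0,0,0,-1,0,0,0,0,0,-1,0,0,0],
  hand=10,
)

```text
time_s: 20.4
ee_pos: [0.4855, 0.2383, 0.1154]
tcp_rot: [[-0.0, -1.0, 0.0], [-1.0, 0.0, 0.0], [-0.0, -0.0, -1.0]]
ft_force: [1.3, -0.1, -1.0]
gripper_width: 0.265
```

>>> drive_tool(
  motion=[1,0.03,0,0,0,0,1,0.03,0,0,0,0,1,0.03,0,0,0,0,1,0.03,0,0,0,0,1,0.03,0,0,0,0,1,0.03,0,0,0,0,1,0.03,0,0,0,0,1,0.03,0,0,0,0],
)

```text
time_s: 21.2
ee_pos: [0.4795, 0.0374, 0.1144]
tcp_rot: [[-0.0, -1.0, 0.001], [-1.0, 0.0, 0.0], [-0.0, -0.001, -1.0]]
ft_force: [0.4, 0.1, 1.1]
gripper_width: 0.265
```

>>> drive_tool(
  motion=[1,0.03,0,0,0,0,1,0.03,0,0,0,0,1,0,0,0,0,0,1,0,0,0,0,0,1,0,0,0,0,0,1,0,0,0,0,0,1,0,0,0,0,0,1,0,0,0,0,0],
)

```text
time_s: 22.0
ee_pos: [0.4779, -0.1627, 0.1144]
tcp_rot: [[-0.0, -1.0, 0.0], [-1.0, 0.0, -0.0], [0.0, -0.0, -1.0]]
ft_force: [0.5, 0.2, -0.4]
gripper_width: 0.264
```

>>> drive_tool(
  motion=[1,0,0,0,0,0,1,0,0,0,0,0,1,0,0,0,0,0,0.68,0,0.2,0,0,0,0,0,1,0,0,0,0,0,1,0,0,0,0,0,0.7,0,0,0,0,0,0.28,0,0,0],
)

```text
time_s: 22.8
ee_pos: [0.4772, -0.2531, 0.0326]
tcp_rot: [[-0.0, -1.0, -0.002], [-1.0, 0.0, 0.001], [-0.001, 0.002, -1.0]]
ft_force: [-0.7, -0.3, 0.3]
gripper_width: 0.265
```

>>> drive_tool(
  motion=[0,0,0,0,0,0,0,0,0,0,0,0,0,0,0,0,0,0,0,0,-0.2,0,0,0,0,0,-1,0,0,0,0,0,-1,0,0,0,0,0,-1,0,0,0,0,0,0,0,0,0],
  hand=38,
)

```text
time_s: 23.6
ee_pos: [0.4794, -0.2544, 0.1192]
tcp_rot: [[-0.0, -1.0, 0.005], [-1.0, 0.0, -0.003], [0.003, -0.005, -1.0]]
ft_force: [-0.2, -0.8, 0.3]
gripper_width: 0.412
```

```bash
python3 chk.py
```

```text
23.65 [ 0.4788 -0.2541  0.1171] 0.405
[0.5575 0.3262] [10, 10, 83]
[0.5426 0.2339] [10, 10, 79]
[0.4837 0.3259] [10, 10, 81]
```

>>> drive_tool(
  motion=[-1,-0.02,0,0,0,0,-1,-0.02,0,0,0,0,-1,-0.02,0,0,0,0,-1,-0.02,0,0,0,0,-1,-0.02,0,0,0,0,-1,-0.02,0,0,0,0,-1,-0.02,0,0,0,0,-1,-0.02,0,0,0,0],
)

```text
time_s: 24.45
ee_pos: [0.4817, -0.0526, 0.1141]
tcp_rot: [[-0.0, -1.0, -0.001], [-1.0, 0.0, 0.0], [-0.0, 0.001, -1.0]]
ft_force: [-0.3, -0.6, -0.6]
gripper_width: 0.407
```

>>> drive_tool(
  motion=[-1,-0.02,0,0,0,0,-1,-0.02,0,0,0,0,-1,-0.02,0,0,0,0,-1,0,0,0,0,0,-1,0,0,0,0,0,-1,0,0,0,0,0,-1,0,0,0,0,0,-1,0,0,0,0,0],
)

```text
time_s: 25.25
ee_pos: [0.4832, 0.1474, 0.1141]
tcp_rot: [[-0.0, -1.0, -0.001], [-1.0, 0.0, -0.0], [0.0, 0.001, -1.0]]
ft_force: [0.1, -0.1, 0.1]
gripper_width: 0.407
```

>>> drive_tool(
  motion=[-1,0,0,0,0,0,-1,0,0,0,0,0,-1,0,0,0,0,0,-1,0,0,0,0,0,-1,0,0,0,0,0,-1,0,0,0,0,0,-1,0,0,0,0,0,-0.19,0,0.5,0,0,0],
)

```text
time_s: 26.05
ee_pos: [0.4838, 0.3282, 0.1026]
tcp_rot: [[0.001, -1.0, 0.001], [-1.0, -0.001, 0.001], [-0.001, -0.001, -1.0]]
ft_force: [0.1, -0.1, 0.1]
gripper_width: 0.41
```

>>> drive_tool(
  motion=[0,0,1,0,0,0,0,0,1,0,0,0,0,0,1,0,0,0,0,0,0.54,0,0,0,0,0,0,0,0,0,0,0,0,0,0,0,0,0,0,0,0,0,0,0,0,0,0,0],
)

```text
time_s: 26.85
ee_pos: [0.4842, 0.3264, 0.0148]
tcp_rot: [[-0.0, -1.0, 0.001], [-1.0, 0.0, 0.001], [-0.001, -0.001, -1.0]]
ft_force: [-0.9, 0.3, 0.3]
gripper_width: 0.412
```

>>> drive_tool(
  motion=[0,0,0,0,0,0,0,0,0,0,0,0,0,0,0,0,0,0,0,0,0,0,0,0,0,0,-1,0,0,0,0,0,-1,0,0,0,0,0,-1,0,0,0,0,0,-1,0,0,0],
  hand=10,
)

```text
time_s: 27.65
ee_pos: [0.4835, 0.326, 0.1144]
tcp_rot: [[-0.0, -1.0, -0.0], [-1.0, 0.0, -0.0], [0.0, 0.0, -1.0]]
ft_force: [0.6, -0.6, 0.1]
gripper_width: 0.265
```

>>> drive_tool(
  motion=[1,-0.1,0,0,0,0,1,-0.1,0,0,0,0,1,-0.1,0,0,0,0,1,-0.1,0,0,0,0,1,-0.1,0,0,0,0,1,-0.1,0,0,0,0,1,-0.1,0,0,0,0,1,-0.1,0,0,0,0],
)

```text
time_s: 28.45
ee_pos: [0.5035, 0.1251, 0.1135]
tcp_rot: [[-0.0, -1.0, -0.0], [-1.0, 0.0, -0.0], [0.0, 0.0, -1.0]]
ft_force: [-1.2, -0.6, 0.1]
gripper_width: 0.266
```

>>> drive_tool(
  motion=[1,-0.1,0,0,0,0,1,-0.1,0,0,0,0,1,-0.1,0,0,0,0,1,-0.1,0,0,0,0,1,-0.1,0,0,0,0,1,-0.08,0,0,0,0,1,0,0,0,0,0,1,0,0,0,0,0],
)

```text
time_s: 29.25
ee_pos: [0.5179, -0.0749, 0.1135]
tcp_rot: [[-0.0, -1.0, -0.0], [-1.0, 0.0, 0.0], [-0.0, 0.0, -1.0]]
ft_force: [-0.1, 1.5, 0.4]
gripper_width: 0.268
```

>>> drive_tool(
  motion=[1,0,0,0,0,0,1,0,0,0,0,0,1,0,0,0,0,0,0.6,0,0.2,0,0,0,0,0,1,0,0,0,0,0,1,0,0,0,0,0,0.7,0,0,0,0,0,0.3,0,0,0],
)

```text
time_s: 30.05
ee_pos: [0.5171, -0.1634, 0.0314]
tcp_rot: [[-0.0, -1.0, -0.003], [-1.0, 0.0, 0.001], [-0.001, 0.003, -1.0]]
ft_force: [-0.4, 0.6, -0.0]
gripper_width: 0.266
```

>>> drive_tool(
  motion=[0,0,0,0,0,0,0,0,0,0,0,0,0,0,0,0,0,0,0,0,-0.2,0,0,0,0,0,-1,0,0,0,0,0,-1,0,0,0,0,0,-1,0,0,0,0,0,0,0,0,0],
  hand=38,
)

```text
time_s: 30.85
ee_pos: [0.5195, -0.1644, 0.1182]
tcp_rot: [[-0.0, -1.0, 0.006], [-1.0, 0.0, -0.002], [0.002, -0.006, -1.0]]
ft_force: [0.3, 0.1, 0.5]
gripper_width: 0.409
```

```bash
python3 chk.py
```

```text
30.9 [ 0.5189 -0.1642  0.1161] 0.408
[0.5575 0.3263] [10, 10, 82]
[0.5429 0.2339] [10, 10, 79]
[ 0.3256 -0.2958] [23, 21, 107]
```

>>> drive_tool(
  motion=[-1,-0.1,0,0,0,0,-1,-0.1,0,0,0,0,-1,-0.1,0,0,0,0,-1,-0.1,0,0,0,0,-1,-0.1,0,0,0,0,-1,-0.1,0,0,0,0,-1,-0.1,0,0,0,0,-1,-0.1,0,0,0,0],
)

```text
time_s: 31.7
ee_pos: [0.5378, 0.0371, 0.113]
tcp_rot: [[-0.0, -1.0, -0.001], [-1.0, 0.0, -0.0], [0.0, 0.001, -1.0]]
ft_force: [0.6, -0.3, 0.3]
gripper_width: 0.41
```

>>> drive_tool(
  motion=[-1,-0.1,0,0,0,0,-1,-0.08,0,0,0,0,-1,0,0,0,0,0,-1,0,0,0,0,0,-1,0,0,0,0,0,-1,0,0,0,0,0,-1,0,0,0,0,0,-0.93,0,0,0,0,0],
)

```text
time_s: 32.5
ee_pos: [0.5422, 0.2354, 0.113]
tcp_rot: [[-0.0, -1.0, -0.001], [-1.0, 0.0, -0.0], [0.0, 0.001, -1.0]]
ft_force: [-0.2, -1.2, 0.6]
gripper_width: 0.408
```

>>> drive_tool(
  motion=[0,0,0.5,0,0,0,0,0,1,0,0,0,0,0,1,0,0,0,0,0,1,0,0,0,0,0,0.5,0,0,0,0,0,0,0,0,0,0,0,0,0,0,0,0,0,0,0,0,0],
)

```text
time_s: 33.3
ee_pos: [0.5433, 0.2345, 0.015]
tcp_rot: [[-0.0, -1.0, 0.002], [-1.0, 0.0, 0.001], [-0.001, -0.002, -1.0]]
ft_force: [0.5, -0.2, -0.1]
gripper_width: 0.41
```

>>> drive_tool(
  motion=[0,0,0,0,0,0,0,0,0,0,0,0,0,0,0,0,0,0,0,0,0,0,0,0,0,0,-1,0,0,0,0,0,-1,0,0,0,0,0,-1,0,0,0,0,0,-1,0,0,0],
  hand=10,
)

```text
time_s: 34.1
ee_pos: [0.5425, 0.2343, 0.1146]
tcp_rot: [[-0.0, -1.0, -0.0], [-1.0, 0.0, -0.0], [0.0, 0.0, -1.0]]
ft_force: [-0.8, 0.4, -0.1]
gripper_width: 0.265
```

>>> drive_tool(
  motion=[1,0.1,0,0,0,0,1,0.1,0,0,0,0,1,0.1,0,0,0,0,1,0.1,0,0,0,0,1,0.1,0,0,0,0,1,0.1,0,0,0,0,1,0.1,0,0,0,0,1,0.1,0,0,0,0],
)

```text
time_s: 34.9
ee_pos: [0.5223, 0.0334, 0.1137]
tcp_rot: [[-0.0, -1.0, 0.0], [-1.0, 0.0, 0.0], [-0.0, -0.0, -1.0]]
ft_force: [0.9, 0.5, 0.2]
gripper_width: 0.263
```

>>> drive_tool(
  motion=[1,0.1,0,0,0,0,1,0,0,0,0,0,1,0,0,0,0,0,1,0,0,0,0,0,1,0,0,0,0,0,1,0,0,0,0,0,1,0,0,0,0,0,1,0,0,0,0,0],
)

```text
time_s: 35.7
ee_pos: [0.5199, -0.1666, 0.1136]
tcp_rot: [[-0.0, -1.0, 0.0], [-1.0, 0.0, 0.0], [-0.0, -0.0, -1.0]]
ft_force: [0.7, 0.6, -0.3]
gripper_width: 0.263
```

>>> drive_tool(
  motion=[1,0,0,0,0,0,0.69,0,0.2,0,0,0,0,0,1,0,0,0,0,0,1,0,0,0,0,0,0.7,0,0,0,0,0,0.28,0,0,0,0,0,0,0,0,0,0,0,0,0,0,0],
)

```text
time_s: 36.5
ee_pos: [0.5204, -0.208, 0.035]
tcp_rot: [[-0.0, -1.0, 0.001], [-1.0, 0.0, -0.0], [0.0, -0.001, -1.0]]
ft_force: [1.1, 0.5, -1.0]
gripper_width: 0.261
```

>>> drive_tool(
  motion=[0,0,0,0,0,0,0,0,0,0,0,0,0,0,0,0,0,0,0,0,-0.2,0,0,0,0,0,-1,0,0,0,0,0,-1,0,0,0,0,0,-1,0,0,0,0,0,0,0,0,0],
  hand=38,
)

```text
time_s: 37.3
ee_pos: [0.5214, -0.2085, 0.1183]
tcp_rot: [[-0.0, -1.0, 0.005], [-1.0, 0.0, -0.002], [0.002, -0.005, -1.0]]
ft_force: [0.3, 0.3, 0.2]
gripper_width: 0.409
```

```bash
python3 chk.py
```

```text
37.35 [ 0.5208 -0.2082  0.1162] 0.404
[0.5575 0.3262] [10, 10, 83]
```

>>> drive_tool(
  motion=[-1,-0.1,0,0,0,0,-1,-0.1,0,0,0,0,-1,-0.1,0,0,0,0,-1,-0.1,0,0,0,0,-1,-0.1,0,0,0,0,-1,-0.1,0,0,0,0,-1,-0.1,0,0,0,0,-1,-0.1,0,0,0,0],
)

```text
time_s: 38.15
ee_pos: [0.5397, -0.0069, 0.1133]
tcp_rot: [[-0.0, -1.0, -0.001], [-1.0, 0.0, 0.0], [-0.0, 0.001, -1.0]]
ft_force: [0.0, -0.2, 0.3]
gripper_width: 0.411
```

>>> drive_tool(
  motion=[-1,-0.1,0,0,0,0,-1,-0.1,0,0,0,0,-1,-0.1,0,0,0,0,-1,-0.1,0,0,0,0,-1,-0.1,0,0,0,0,-1,-0.1,0,0,0,0,-1,-0.09,0,0,0,0,-1,0,0,0,0,0],
)

```text
time_s: 38.95
ee_pos: [0.5571, 0.193, 0.1131]
tcp_rot: [[-0.0, -1.0, -0.001], [-1.0, 0.0, -0.0], [0.0, 0.001, -1.0]]
ft_force: [0.7, -0.9, 0.3]
gripper_width: 0.408
```

>>> drive_tool(
  motion=[-1,0,0,0,0,0,-1,0,0,0,0,0,-1,0,0,0,0,0,-1,0,0,0,0,0,-1,0,0,0,0,0,-0.37,0,0,0,0,0,0,0,0.5,0,0,0,0,0,1,0,0,0],
)

```text
time_s: 39.75
ee_pos: [0.558, 0.326, 0.0768]
tcp_rot: [[-0.0, -1.0, 0.002], [-1.0, 0.0, 0.001], [-0.001, -0.002, -1.0]]
ft_force: [0.2, 0.1, -0.0]
gripper_width: 0.406
```

>>> drive_tool(
  motion=[0,0,1,0,0,0,0,0,1,0,0,0,0,0,0.54,0,0,0,0,0,0,0,0,0,0,0,0,0,0,0,0,0,0,0,0,0,0,0,0,0,0,0,0,0,0,0,0,0],
)

```text
time_s: 40.55
ee_pos: [0.5577, 0.3265, 0.014]
tcp_rot: [[-0.0, -1.0, 0.001], [-1.0, 0.0, 0.001], [-0.001, -0.001, -1.0]]
ft_force: [0.0, 0.6, -0.2]
gripper_width: 0.407
```

>>> drive_tool(
  motion=[0,0,0,0,0,0,0,0,0,0,0,0,0,0,0,0,0,0,0,0,0,0,0,0,0,0,-1,0,0,0,0,0,-1,0,0,0,0,0,-1,0,0,0,0,0,-1,0,0,0],
  hand=10,
)

```text
time_s: 41.35
ee_pos: [0.5573, 0.3263, 0.114]
tcp_rot: [[-0.0, -1.0, -0.0], [-1.0, 0.0, -0.0], [0.0, 0.0, -1.0]]
ft_force: [0.2, -0.0, -1.1]
gripper_width: 0.271
```

>>> drive_tool(
  motion=[1,0.1,0,0,0,0,1,0.1,0,0,0,0,1,0.1,0,0,0,0,1,0.1,0,0,0,0,1,0.1,0,0,0,0,1,0.1,0,0,0,0,1,0.1,0,0,0,0,1,0.1,0,0,0,0],
)

```text
time_s: 42.15
ee_pos: [0.5371, 0.1254, 0.1131]
tcp_rot: [[-0.0, -1.0, 0.0], [-1.0, 0.0, -0.0], [0.0, -0.0, -1.0]]
ft_force: [-0.0, 0.2, -0.3]
gripper_width: 0.269
```

>>> drive_tool(
  motion=[1,0.1,0,0,0,0,1,0.1,0,0,0,0,1,0.1,0,0,0,0,1,0.1,0,0,0,0,1,0.1,0,0,0,0,1,0.1,0,0,0,0,1,0.02,0,0,0,0,1,0,0,0,0,0],
)

```text
time_s: 42.95
ee_pos: [0.5216, -0.0747, 0.1132]
tcp_rot: [[-0.0, -1.0, 0.0], [-1.0, 0.0, -0.0], [0.0, -0.0, -1.0]]
ft_force: [-0.2, 1.0, -0.9]
gripper_width: 0.266
```

>>> drive_tool(
  motion=[1,0,0,0,0,0,1,0,0,0,0,0,1,0,0,0,0,0,1,0,0,0,0,0,1,0,0,0,0,0,1,0,0,0,0,0,1,0,0,0,0,0,0.13,0,0.2,0,0,0],
)

```text
time_s: 43.75
ee_pos: [0.5218, -0.254, 0.1084]
tcp_rot: [[-0.002, -1.0, 0.001], [-1.0, 0.002, -0.001], [0.001, -0.001, -1.0]]
ft_force: [-0.1, 0.7, 0.3]
gripper_width: 0.269
```

>>> drive_tool(
  motion=[0,0,1,0,0,0,0,0,1,0,0,0,0,0,0.7,0,0,0,0,0,0.28,0,0,0,0,0,0,0,0,0,0,0,0,0,0,0,0,0,0,0,0,0,0,0,0,0,0,0],
)

```text
time_s: 44.55
ee_pos: [0.5222, -0.252, 0.0346]
tcp_rot: [[-0.0, -1.0, 0.001], [-1.0, 0.0, -0.001], [0.001, -0.001, -1.0]]
ft_force: [-0.2, -0.2, -0.2]
gripper_width: 0.268
```

>>> drive_tool(
  motion=[0,0,0,0,0,0,0,0,0,0,0,0,0,0,0,0,0,0,0,0,-0.2,0,0,0,0,0,-1,0,0,0,0,0,-1,0,0,0,0,0,-1,0,0,0,0,0,-1,0,0,0],
  hand=38,
)

```text
time_s: 45.35
ee_pos: [0.5217, -0.2519, 0.1401]
tcp_rot: [[-0.0, -1.0, 0.0], [-1.0, 0.0, -0.0], [0.0, -0.0, -1.0]]
ft_force: [-0.4, -1.0, 0.0]
gripper_width: 0.411
```

>>> drive_tool(
  motion=[-1,0.6,-1,0,0,0,-0.7,0.6,-1,0,0,0,0,0,-1,0,0,0,0,0,-1,0,0,0,0,0,0,0,0,0,0,0,0,0,0,0,0,0,0,0,0,0,0,0,0,0,0,0],
)

```text
time_s: 46.15
ee_pos: [0.4915, -0.2093, 0.2376]
tcp_rot: [[-0.0, -1.0, -0.001], [-1.0, 0.0, 0.001], [-0.001, 0.001, -1.0]]
ft_force: [-0.1, 0.9, -0.7]
gripper_width: 0.407
```

```bash
python3 - <<'E'
from h import *
im,ci=snap('wrist','w3'); s=manip.sense(); print(s['time_s'],s['ee_pos'],s['tcp_rot'].round(3))
u,v=w2px(ci,[.498,-.209,.024])[0].astype(int);print(u,v)
cv2.imwrite('pics/c4.png',cv2.resize(im[v-75:v+75,u-100:u+100],None,fx=4,fy=4,interpolation=cv2.INTER_CUBIC))
E
python3 chk.py
```

```text
46.2 [ 0.49156886 -0.20932725  0.23772129] [[-0.    -1.    -0.001]
 [-1.     0.     0.001]
 [-0.001  0.001 -1.   ]]
282 185
46.25 [ 0.4916 -0.2093  0.2379] 0.41
```

View pics/c4.png

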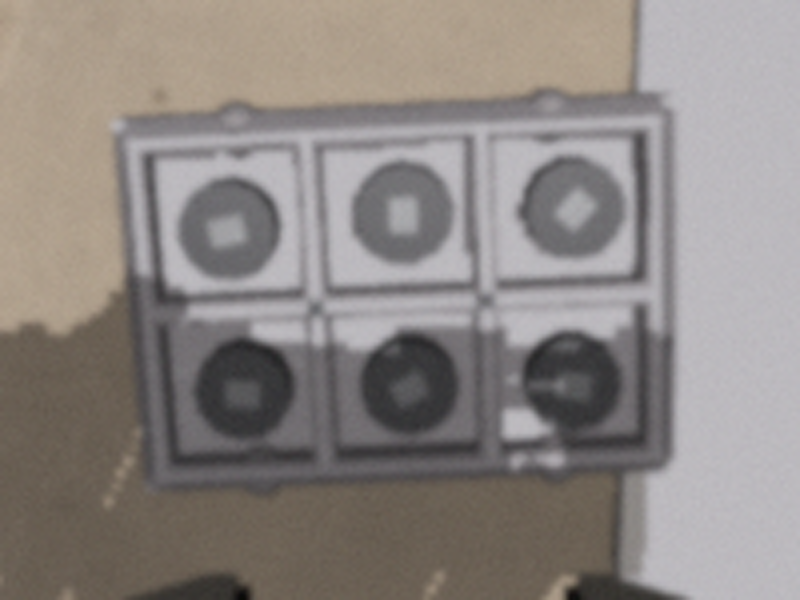

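All six pellets lie flat in their pockets. Next I'll go above the cover and turn the jaws across the handle.

>>> drive_tool(
  motion=[-1,-0.06,0,0,0,0,-1,-0.06,0,0,0,0,-1,-0.06,0,0,0,0,-1,-0.06,0,0,0,0,-1,-0.06,0,0,0,0,-1,-0.06,0,0,0,0,-1,-0.06,0,0,0,0,-1,-0.06,0,0,0,0],
  hand=45,
)

```text
time_s: 47.05
ee_pos: [0.5037, -0.0084, 0.2383]
tcp_rot: [[-0.0, -1.0, -0.0], [-1.0, 0.0, 0.0], [-0.0, 0.0, -1.0]]
ft_force: [-0.3, 0.1, 0.5]
gripper_width: 0.489
```

>>> drive_tool(
  motion=[-1,0,0,0,0,0,-1,0,0,0,0,0,-1,0,0,0,0,0,0,0,0,0,0,-1,0,0,0,0,0,-1,0,0,0,0,0,-1,0,0,0,0,0,-1,0,0,0,0,0,-1],
)

```text
time_s: 47.85
ee_pos: [0.5038, 0.0656, 0.2382]
tcp_rot: [[0.504, -0.864, -0.001], [-0.864, -0.504, -0.0], [-0.0, 0.001, -1.0]]
ft_force: [0.5, 0.3, -0.5]
gripper_width: 0.484
```

>>> drive_tool(
  motion=[0,0,0,0,0,-1,0,0,0,0,0,-1,0,0,0,0,0,-1,0,0,0,0,0,-1,0,0,0,0,0,-1,0,0,0,0,0,-1,0,0,0,0,0,-1,0,0,0,0,0,-1],
)

```text
time_s: 48.65
ee_pos: [0.5038, 0.0656, 0.2383]
tcp_rot: [[0.979, -0.204, -0.001], [-0.204, -0.979, -0.0], [-0.001, 0.0, -1.0]]
ft_force: [-0.2, -0.3, 0.4]
gripper_width: 0.484
```

>>> drive_tool(
  motion=[0,0,0,0,0,-1,0,0,0,0,0,-0.3,0,0,0,0,0,0,0,0,0,0,0,0,0,0,0,0,0,0,0,0,0,0,0,0,0,0,0,0,0,0,0,0,0,0,0,0],
)

```text
time_s: 49.45
ee_pos: [0.5039, 0.0656, 0.2387]
tcp_rot: [[0.997, -0.074, 0.0], [-0.074, -0.997, 0.0], [0.0, -0.0, -1.0]]
ft_force: [-0.2, -0.3, 0.1]
gripper_width: 0.484
```

Run:
```python
from h import *
im,ci=snap('wrist','w4'); s=manip.sense(); print(s['time_s'],s['ee_pos'],s['tcp_rot'].round(3))
b,g,r=[im[:,:,i].astype(int) for i in range(3)]
m=(im.max(2)<45).astype(np.uint8); n,l,st,c=cv2.connectedComponentsWithStats(m)
print(w2px(ci,[.508,.067,.040]))
for k in range(1,n):
    if st[k,4]>150: print(st[k],c[k].round(1),px2w(ci,c[k],.04).round(4))
```

```text
49.5 [0.50384514 0.06561149 0.23866298] [[ 0.997 -0.074  0.   ]
 [-0.074 -0.997 -0.   ]
 [ 0.     0.    -1.   ]]
[[287.78295211 192.09167726]]
[106 108  24 132 304] [117.1 173.4] [[0.339  0.0991 0.04  ]]
[    0   126   560   294 36363] [105.5 301.1] [[ 0.2975 -0.04    0.04  ]]
[535 151  25  17 264] [548.8 157.5] [[0.7788 0.0849 0.04  ]]
[280 162  13  58 726] [285.9 190.3] [[0.5063 0.069  0.04  ]]
[471 221  31  31 493] [482.5 233.6] [[0.7101 0.0083 0.04  ]]
[ 167  258  233   85 6024] [282.8 318.3] [[ 0.4926 -0.0729  0.04  ]]
[  323   260   237   134 15229] [461.9 332.5] [[ 0.6958 -0.1097  0.04  ]]
[230 346  93   8 282] [276.5 350.5] [[ 0.4825 -0.1138  0.04  ]]
```

View pics/w4.png

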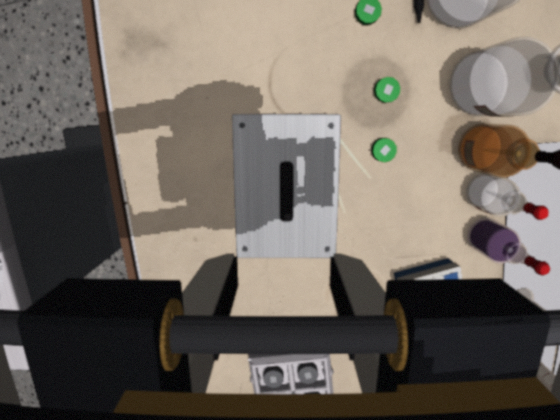

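The cover's handle is at (286,190) and its screws are at (242,127), (331,126), (333,249) and (244,249). Locating the cover from them.

Run:
```python
from h import *
im=cv2.imread('pics/w4.png'); ci=manip.camera_info('wrist'); g=cv2.cvtColor(im,cv2.COLOR_BGR2GRAY).astype(float)
P=[]
for u,v in [(242,127),(331,126),(333,249),(244,249)]:
    p=g[v-5:v+6,u-5:u+6]; w=np.clip(np.median(p)-15-p,0,None); yy,xx=np.mgrid[-5:6,-5:6]
    P.append((u+(w*xx).sum()/w.sum(),v+(w*yy).sum()/w.sum()))
P=np.array(P);W=px2w(ci,P,.018)[:,:2];print(P.round(1));print(W.round(4),W.mean(0))
d=(W[0]+W[1]-W[2]-W[3])/2; print('len',np.linalg.norm(d),'yaw',np.degrees(np.arctan2(-d[0],d[1])))
d=(W[1]+W[2]-W[0]-W[3])/2; print('wid',np.linalg.norm(d),'yaw',np.degrees(np.arctan2(d[1],d[0])))
m=(g[155:225,270:300]<45).astype(np.uint8); c=max(cv2.findContours(m,0,1)[0],key=cv2.contourArea).reshape(-1,2)+[270,155.]
Wh=px2w(ci,c,.04)[:,:2]*1000; print(cv2.minAreaRect(Wh.astype(np.float32)))
# carrier re-fit from w3
ci3=dict(ci);
```

```text
[[241.7 124.8]
 [330.5 125.3]
 [332.7 251.4]
 [244.5 248.4]]
[[ 0.4663  0.1354]
 [ 0.556   0.1284]
 [ 0.5527 -0.0071]
 [ 0.456   0.0036]] [0.50775998 0.0650813 ]
len 0.13380849667642405 yaw -2.9240693227844936
wid 0.09360575439717939 yaw -5.419736157194609
((506.3731689453125, 68.19171142578125), (57.48334884643555, 12.030937194824219), 85.65029907226562)
```

>>> drive_tool(
  motion=[0.12,-0.07,1,0,0,0,0,0,1,0,0,0,0,0,1,0,0,0,0,0,1,0,0,0,0,0,1,0,0,0,0,0,1,0,0,0,0,0,0.8,0,0,0,0,0,0.5,0,0,0],
)

```text
time_s: 50.3
ee_pos: [0.5064, 0.0671, 0.0546]
tcp_rot: [[0.997, -0.074, -0.001], [-0.074, -0.997, -0.0], [-0.001, 0.0, -1.0]]
ft_force: [-0.2, 0.1, 0.1]
gripper_width: 0.482
```

>>> drive_tool(
  motion=[0,0,0.4,0,0,0,0,0,0.35,0,0,0,0,0,0.3,0,0,0,0,0,0,0,0,0,0,0,0,0,0,0,0,0,0,0,0,0,0,0,0,0,0,0,0,0,0,0,0,0],
)

```text
time_s: 51.1
ee_pos: [0.5071, 0.0672, 0.0302]
tcp_rot: [[0.997, -0.073, 0.001], [-0.073, -0.997, 0.0], [0.001, -0.0, -1.0]]
ft_force: [-0.4, -0.6, 0.3]
gripper_width: 0.48
```

>>> drive_tool(
  motion=[0,0,0,0,0,0,0,0,0,0,0,0,0,0,0,0,0,0,0,0,0,0,0,0,0,0,0,0,0,0,0,0,0,0,0,0,0,0,-0.5,0,0,0,0,0,-1,0,0,0],
  hand=0,
)

```text
time_s: 51.9
ee_pos: [0.5058, 0.067, 0.0666]
tcp_rot: [[0.997, -0.073, -0.004], [-0.073, -0.997, -0.0], [-0.003, 0.001, -1.0]]
ft_force: [-0.3, -0.3, -2.0]
gripper_width: 0.146
```

>>> drive_tool(
  motion=[0,0,-1,0,0,0,0,0,-1,0,0,0,0,0,-0.5,0,0,0,0,0,0,0,0,0,0,0,0,0,0,0,0,0,0,0,0,0,0,0,0,0,0,0,0,0,0,0,0,0],
)

```text
time_s: 52.7
ee_pos: [0.5067, 0.0671, 0.1291]
tcp_rot: [[0.997, -0.073, -0.001], [-0.073, -0.997, -0.0], [-0.001, 0.0, -1.0]]
ft_force: [-0.6, 0.0, -3.1]
gripper_width: 0.147
```

Run:
```python
from h import *
im,ci=snap('wrist','w5'); s=manip.sense(); print(s['time_s'],s['ee_pos'],s['tcp_rot'].round(3),s['gripper_width'],s['ft_force'])
```

```text
52.75 [0.50679974 0.06710955 0.12934317] [[ 0.997 -0.074 -0.001]
 [-0.074 -0.997 -0.   ]
 [-0.001  0.    -1.   ]] 0.14613244517958068 [-0.11864379  1.18653731 -3.26463276]
```

View pics/w5.png

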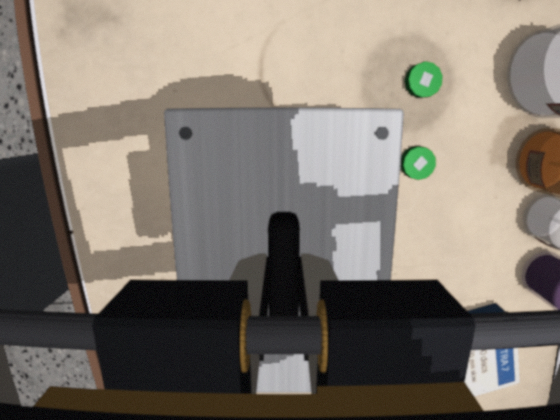

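Run:
```python
from h import *
ci=manip.camera_info('wrist'); s=manip.sense()
z=s['ee_pos'][2]-.030+.018
W=px2w(ci,[(166,108.5),(403,110),(186,133),(382,132)],z)[:,:2]
T=s['tcp_rot'][:2,:2]; print((W-s['ee_pos'][:2])@T*1000)
d=W[1]-W[0]; print(np.linalg.norm(d),np.degrees(np.arctan2(d[1],d[0])),W.round(4))
```

```text
[[-53.80524434 -76.27500145]
 [ 54.18924242 -75.63260347]
 [-45.14567479 -65.13798026]
 [ 45.00941497 -65.60698241]]
0.1079964347933632 -4.558208922015311 [[0.4587 0.1471]
 [0.5664 0.1386]
 [0.4666 0.1354]
 [0.5565 0.1292]]
```

>>> drive_tool(
  motion=[0,0,0,0,0,-0.55,0,0,0,0,0,-0.55,-0.08,1,0,0,0,0,-0.08,1,0,0,0,0,-0.08,1,0,0,0,0,-0.08,1,0,0,0,0,-0.08,1,0,0,0,0,-0.08,1,0,0,0,0],
)

```text
time_s: 53.55
ee_pos: [0.501, -0.0843, 0.1297]
tcp_rot: [[0.999, 0.042, -0.0], [0.042, -0.999, 0.0], [-0.0, -0.0, -1.0]]
ft_force: [0.6, -0.7, -1.9]
gripper_width: 0.146
```

>>> drive_tool(
  motion=[-0.08,1,0,0,0,0,-0.08,1,0,0,0,0,-0.08,1,0,0,0,0,-0.08,1,0,0,0,0,0,0.6,0,0,0,0,0,0.42,0,0,0,0,0,0,0,0,0,0,0,0,0,0,0,0],
)

```text
time_s: 54.35
ee_pos: [0.4985, -0.2084, 0.1298]
tcp_rot: [[0.999, 0.042, -0.0], [0.042, -0.999, 0.0], [-0.0, -0.0, -1.0]]
ft_force: [0.8, -0.2, -3.6]
gripper_width: 0.149
```

>>> drive_tool(
  motion=[0,0,0.8,0,0,0,0,0,0.8,0,0,0,0,0,0.6,0,0,0,0,0,0.4,0,0,0,0,0,0,0,0,0,0,0,0,0,0,0,0,0,0,0,0,0,0,0,0,0,0,0],
)

```text
time_s: 55.15
ee_pos: [0.4988, -0.2091, 0.0657]
tcp_rot: [[0.999, 0.042, 0.001], [0.042, -0.999, -0.0], [0.001, 0.001, -1.0]]
ft_force: [0.1, -0.4, -2.7]
gripper_width: 0.15
```

Run:
```python
from h import *
im,ci=snap('wrist','w6'); s=manip.sense(); print(s['time_s'],s['ee_pos'],s['tcp_rot'].round(3),s['gripper_width'],s['ft_force'])
im2,_=snap('side','s6')
a=cv2.resize(im2[165:245,245:365],None,fx=6,fy=6,interpolation=cv2.INTER_CUBIC)
cv2.imwrite('pics/c6.png',a)
```

```text
55.2 [ 0.49872823 -0.2090548   0.06553909] [[ 0.999  0.042  0.001]
 [ 0.042 -0.999 -0.   ]
 [ 0.001  0.    -1.   ]] 0.14813564235151433 [-0.52186829 -0.11877664 -3.67095204]
```

View pics/w6.png

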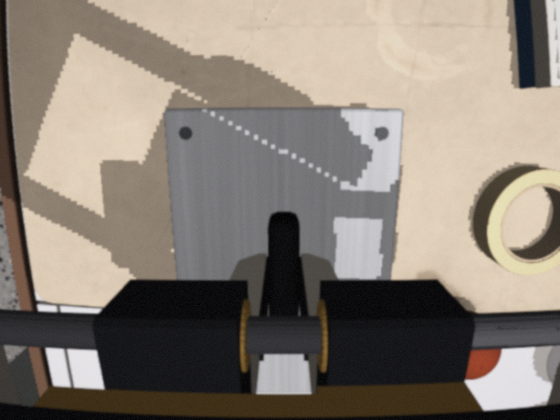

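The cover is held over the carrier. I'll lower it gently.

>>> drive_tool(
  motion=[-0.03,0,0.1,0,0,0,0,0,0.1,0,0,0,0,0,0.1,0,0,0,0,0,0.1,0,0,0,0,0,0.05,0,0,0,0,0,0,0,0,0,0,0,0,0,0,0,0,0,0,0,0,0],
)

```text
time_s: 56.05
ee_pos: [0.4978, -0.209, 0.0538]
tcp_rot: [[0.999, 0.042, 0.0], [0.042, -0.999, -0.0], [0.0, 0.0, -1.0]]
ft_force: [-0.4, -0.1, -2.5]
gripper_width: 0.142
```

>>> drive_tool(
  motion=[0,0,0.05,0,0,0,0,0,0.05,0,0,0,0,0,0.05,0,0,0,0,0,0.05,0,0,0,0,0,0,0,0,0,0,0,0,0,0,0,0,0,0,0,0,0,0,0,0,0,0,0],
)

```text
time_s: 56.85
ee_pos: [0.4977, -0.209, 0.0487]
tcp_rot: [[0.999, 0.042, 0.0], [0.042, -0.999, -0.0], [0.0, 0.0, -1.0]]
ft_force: [0.1, 0.6, -3.5]
gripper_width: 0.147
```

>>> drive_tool(
  motion=[0,0,0.03,0,0,0,0,0,0.03,0,0,0,0,0,0.03,0,0,0,0,0,0,0,0,0,0,0,0,0,0,0,0,0,0,0,0,0,0,0,0,0,0,0,0,0,0,0,0,0],
)

```text
time_s: 57.65
ee_pos: [0.4978, -0.2091, 0.0465]
tcp_rot: [[0.999, 0.042, 0.0], [0.042, -0.999, -0.0], [0.0, 0.0, -1.0]]
ft_force: [1.7, -0.2, 1.0]
gripper_width: 0.146
```

Run:
```python
from h import *
s=manip.sense(); print(s['ee_pos'],s['ft_force'],s['moment'])
```

```text
[ 0.49781312 -0.20906195  0.04654113] [ 1.68338744 -0.23537571  1.00281226] [-0.09620592 -0.38978327 -0.01964707]
```

Contact with the spring balls. I'll keep pressing slowly while the grip holds the cover level.

>>> drive_tool(
  motion=[0,0,0.02,0,0,0,0,0,0.02,0,0,0,0,0,0.02,0,0,0,0,0,0,0,0,0,0,0,0,0,0,0,0,0,0,0,0,0,0,0,0,0,0,0,0,0,0,0,0,0],
)

```text
time_s: 58.45
ee_pos: [0.4976, -0.2089, 0.0447]
tcp_rot: [[0.999, 0.042, -0.0], [0.042, -0.999, 0.0], [-0.0, -0.0, -1.0]]
ft_force: [0.0, 1.3, -0.5]
gripper_width: 0.147
```

>>> drive_tool(
  motion=[0,0,0.02,0,0,0,0,0,0.02,0,0,0,0,0,0,0,0,0,0,0,0,0,0,0,0,0,0,0,0,0,0,0,0,0,0,0,0,0,0,0,0,0,0,0,0,0,0,0],
)

```text
time_s: 59.25
ee_pos: [0.4976, -0.2089, 0.0438]
tcp_rot: [[0.999, 0.042, -0.0], [0.042, -0.999, 0.0], [-0.0, -0.0, -1.0]]
ft_force: [1.1, 2.0, -3.0]
gripper_width: 0.151
```

>>> drive_tool(
  motion=[0,0,0.02,0,0,0,0,0,0.02,0,0,0,0,0,0,0,0,0,0,0,0,0,0,0,0,0,0,0,0,0,0,0,0,0,0,0,0,0,0,0,0,0,0,0,0,0,0,0],
)

```text
time_s: 60.05
ee_pos: [0.4977, -0.209, 0.0429]
tcp_rot: [[0.999, 0.042, 0.0], [0.042, -0.999, 0.0], [0.0, -0.0, -1.0]]
ft_force: [0.9, 0.4, -1.8]
gripper_width: 0.145
```

>>> drive_tool(
  motion=[0,0,0.02,0,0,0,0,0,0.02,0,0,0,0,0,0,0,0,0,0,0,0,0,0,0,0,0,0,0,0,0,0,0,0,0,0,0,0,0,0,0,0,0,0,0,0,0,0,0],
)

```text
time_s: 60.85
ee_pos: [0.4977, -0.2089, 0.0419]
tcp_rot: [[0.999, 0.042, 0.0], [0.042, -0.999, 0.0], [0.0, -0.0, -1.0]]
ft_force: [0.4, 2.8, -0.4]
gripper_width: 0.143
```

>>> drive_tool(
  motion=[0,0,0.02,0,0,0,0,0,0.02,0,0,0,0,0,0,0,0,0,0,0,0,0,0,0,0,0,0,0,0,0,0,0,0,0,0,0,0,0,0,0,0,0,0,0,0,0,0,0],
)

```text
time_s: 61.65
ee_pos: [0.4977, -0.2089, 0.0418]
tcp_rot: [[0.999, 0.042, 0.0], [0.042, -0.999, 0.0], [0.0, -0.0, -1.0]]
ft_force: [-5.1, 6.1, 13.1]
gripper_width: 0.142
```

Run:
```python
from h import *
im,ci=snap('wrist','w7'); s=manip.sense(); print(s['ee_pos'],s['ft_force'],s['moment'])
im2,_=snap('side','s7')
a=cv2.resize(im2[165:245,245:365],None,fx=6,fy=6,interpolation=cv2.INTER_CUBIC)
cv2.imwrite('pics/c7.png',a)
```

```text
[ 0.49775387 -0.20894133  0.04185413] [-4.76910316  6.27506866 13.4769088 ] [1.02088263 0.87651295 0.06893376]
```

View pics/c7.png

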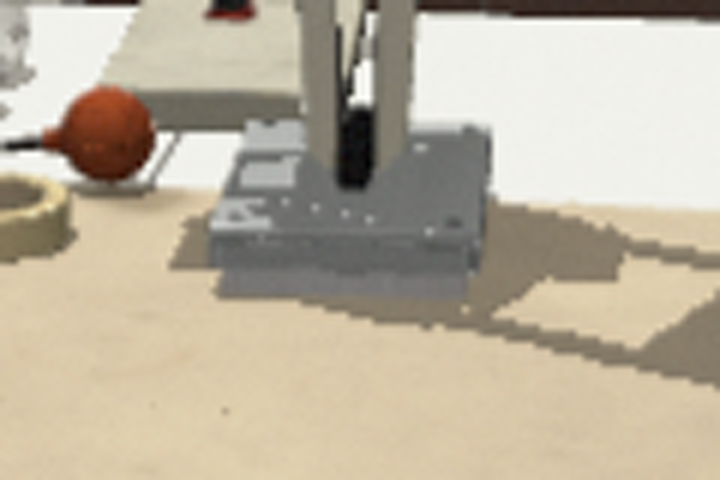

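It stops hard at TCP z 0.0418, which matches fully home. I'll push a little more, then release and check by pressing the handle's top with closed fingers.

>>> drive_tool(
  motion=[0,0,0.02,0,0,0,0,0,0.02,0,0,0,0,0,0,0,0,0,0,0,0,0,0,0,0,0,0,0,0,0,0,0,0,0,0,0,0,0,0,0,0,0,0,0,0,0,0,0],
)

```text
time_s: 62.55
ee_pos: [0.4978, -0.209, 0.0419]
tcp_rot: [[0.999, 0.042, 0.0], [0.042, -0.999, -0.0], [0.0, 0.0, -1.0]]
ft_force: [-11.8, 7.8, 25.6]
gripper_width: 0.145
```

>>> drive_tool(
  motion=[0,0,-0.06,0,0,0,0,0,0,0,0,0,0,0,0,0,0,0,0,0,0,0,0,0,0,0,0,0,0,0,0,0,0,0,0,0,0,0,0,0,0,0,0,0,0,0,0,0],
)

```text
time_s: 63.35
ee_pos: [0.4977, -0.209, 0.0419]
tcp_rot: [[0.999, 0.042, -0.0], [0.042, -0.999, 0.0], [-0.0, -0.0, -1.0]]
ft_force: [-2.8, 4.4, 7.8]
gripper_width: 0.147
```

>>> drive_tool(
  motion=[0,0,0,0,0,0,0,0,0,0,0,0,0,0,0,0,0,0,0,0,-0.3,0,0,0,0,0,-0.8,0,0,0,0,0,-0.8,0,0,0,0,0,0,0,0,0,0,0,0,0,0,0],
  hand=40,
)

```text
time_s: 64.15
ee_pos: [0.4978, -0.2091, 0.0891]
tcp_rot: [[0.999, 0.042, 0.001], [0.042, -0.999, -0.0], [0.001, 0.0, -1.0]]
ft_force: [0.5, 0.1, -1.6]
gripper_width: 0.43
```

>>> drive_tool(
  motion=[0,0,0,0,0,0,0,0,0,0,0,0,0,0,0,0,0,0,0,0,0,0,0,0,0,0,0,0,0,0,0,0,0,0,0,0,0,0,0,0,0,0,0,0,0,0,0,0],
  hand=0,
)

```text
time_s: 64.95
ee_pos: [0.4977, -0.209, 0.0889]
tcp_rot: [[0.999, 0.042, 0.0], [0.042, -0.999, -0.0], [0.0, 0.0, -1.0]]
ft_force: [1.2, -0.3, 0.6]
gripper_width: 0.003
```

Run:
```python
from h import *
s=manip.sense(); print(s['ee_pos'],s['ft_force'],s['moment'],s['gripper_width'])
im,ci=snap('wrist','w8')
im2,_=snap('side','s8')
a=cv2.resize(im2[165:245,245:365],None,fx=6,fy=6,interpolation=cv2.INTER_CUBIC)
cv2.imwrite('pics/c8.png',a)
```

```text
[ 0.4977197  -0.20897823  0.08891189] [ 1.15254685 -0.25790544  0.55181435] [-0.08995404 -0.06875549  0.00597755] 0.0028450905837271393
```

View pics/c8.png

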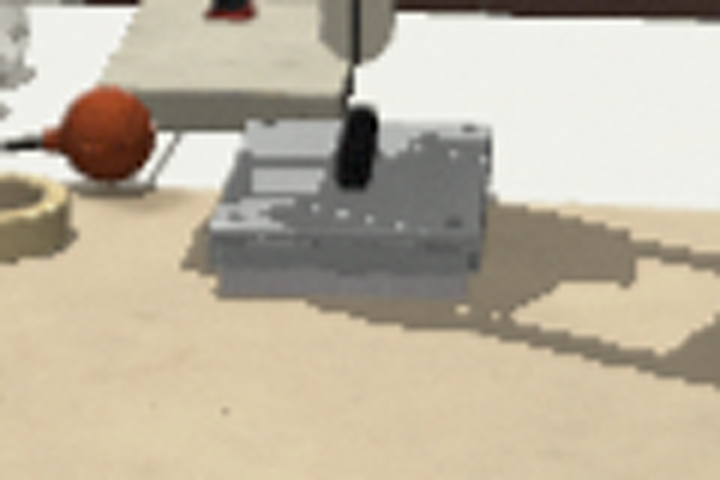

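The cover looks level. I'll touch the handle top, which should be felt at TCP z ≈ 0.060, and then the plate over each long side.

>>> drive_tool(
  motion=[0,0,0.5,0,0,0,0,0,0.4,0,0,0,0,0,0.14,0,0,0,0,0,0.04,0,0,0,0,0,0.04,0,0,0,0,0,0,0,0,0,0,0,0,0,0,0,0,0,0,0,0,0],
)

```text
time_s: 65.85
ee_pos: [0.4978, -0.2091, 0.0612]
tcp_rot: [[0.999, 0.042, 0.0], [0.042, -0.999, -0.0], [0.0, 0.0, -1.0]]
ft_force: [-0.4, -0.4, 0.9]
gripper_width: 0.004
```

>>> drive_tool(
  motion=[0,0,0.04,0,0,0,0,0,0.03,0,0,0,0,0,0,0,0,0,0,0,0,0,0,0,0,0,0,0,0,0,0,0,0,0,0,0,0,0,0,0,0,0,0,0,0,0,0,0],
)

```text
time_s: 66.65
ee_pos: [0.4979, -0.2091, 0.0602]
tcp_rot: [[0.999, 0.042, 0.0], [0.042, -0.999, -0.0], [0.0, 0.0, -1.0]]
ft_force: [-4.9, 2.9, 12.4]
gripper_width: 0.008
```

>>> drive_tool(
  motion=[0,0,0.03,0,0,0,0,0,0,0,0,0,0,0,0,0,0,0,0,0,-0.63,0,0,0,0.8,0,0,0,0,0,0.8,0,0,0,0,0,0,0,0.4,0,0,0,0,0,0.6,0,0,0],
)

```text
time_s: 67.45
ee_pos: [0.5379, -0.2074, 0.049]
tcp_rot: [[0.999, 0.042, 0.001], [0.042, -0.999, -0.0], [0.001, 0.0, -1.0]]
ft_force: [-0.4, -1.3, -1.0]
gripper_width: 0.008
```

>>> drive_tool(
  motion=[0,0,0.2,0,0,0,0,0,0.12,0,0,0,0,0,0.05,0,0,0,0,0,0.04,0,0,0,0,0,0.04,0,0,0,0,0,0.03,0,0,0,0,0,0,0,0,0,0,0,0,0,0,0],
)

```text
time_s: 68.25
ee_pos: [0.5378, -0.2074, 0.0382]
tcp_rot: [[0.999, 0.042, 0.0], [0.042, -0.999, -0.0], [0.0, 0.0, -1.0]]
ft_force: [-4.7, 1.3, 9.7]
gripper_width: 0.0
```

```bash
python3 -c "
from h import *
s=manip.sense(); print(s['ee_pos'],s['ft_force'])"
```

```text
[ 0.53780335 -0.20744081  0.03821692] [-4.69752988  1.34022594  9.68838065]
```

The +x side is at the right height (0.038). Now the other side.

>>> drive_tool(
  motion=[0,0,-0.8,0,0,0,0,0,-0.6,0,0,0,-0.8,0,0,0,0,0,-0.8,0,0,0,0,0,-0.8,0,0,0,0,0,-0.8,0,0,0,0,0,0,0,0.6,0,0,0,0,0,0.4,0,0,0],
)

```text
time_s: 69.05
ee_pos: [0.4579, -0.2108, 0.0467]
tcp_rot: [[0.999, 0.041, 0.001], [0.041, -0.999, -0.0], [0.001, 0.0, -1.0]]
ft_force: [-0.6, -0.2, -0.3]
gripper_width: 0.002
```

>>> drive_tool(
  motion=[0,0,0.2,0,0,0,0,0,0.08,0,0,0,0,0,0.04,0,0,0,0,0,0.04,0,0,0,0,0,0.04,0,0,0,0,0,0,0,0,0,0,0,0,0,0,0,0,0,0,0,0,0],
)

```text
time_s: 69.85
ee_pos: [0.4581, -0.2107, 0.0382]
tcp_rot: [[0.999, 0.042, 0.001], [0.042, -0.999, -0.0], [0.001, 0.0, -1.0]]
ft_force: [-4.4, 3.2, 10.2]
gripper_width: 0.004
```

```bash
python3 -c "
from h import *
s=manip.sense(); print(s['ee_pos'],s['ft_force'])"
```

```text
[ 0.45812185 -0.210679    0.03823385] [-4.39068318  3.18815038 10.15902402]
```

Both sides touch at 0.0382, so the cover is level and home. I'll retreat and take a last look.

>>> drive_tool(
  motion=[0,0,-1,0,0,0,0,0,-1,0,0,0,0,0,-1,0,0,0,0,0,-1,0,0,0,0,0,-1,0,0,0,0,0,-1,0,0,0,0,0,-1,0,0,0,0,0,-1,0,0,0],
)

```text
time_s: 70.65
ee_pos: [0.4578, -0.2106, 0.2385]
tcp_rot: [[0.999, 0.042, 0.0], [0.042, -0.999, -0.0], [0.0, 0.0, -1.0]]
ft_force: [-0.0, -1.3, -0.2]
gripper_width: 0.003
```

>>> drive_tool(
  motion=[-1,-1,0,0,0,0,-1,-1,0,0,0,0,0,-1,0,0,0,0,0,-1,0,0,0,0,0,0,0,0,0,0,0,0,0,0,0,0,0,0,0,0,0,0,0,0,0,0,0,0],
)

```text
time_s: 71.45
ee_pos: [0.4037, -0.1134, 0.2371]
tcp_rot: [[0.999, 0.041, -0.0], [0.041, -0.999, 0.0], [-0.0, -0.0, -1.0]]
ft_force: [1.2, -0.1, -0.3]
gripper_width: 0.006
```

Run:
```python
from h import *
a,_=snap('side'); b,_=snap('top')
a=cv2.resize(a[150:330,150:370],(660,540)); cv2.imwrite('pics/fs.png',a)
```

```text
(no output)
```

View pics/fs.png

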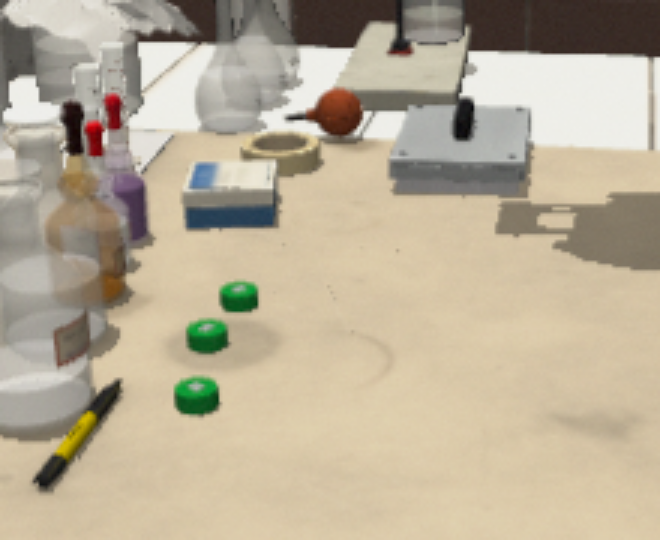

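The cover sits level on the carrier, no pellets are left on the bench, and the green discs, tape, box and pen haven't moved. Handing in.

```bash
python3 -c "
from plant import manip
print(manip.sign_off())"
```

```text
the job is handed in; nothing more can be done
None
```

The carrier is loaded and covered, and the job is handed in; it took about 72 s of the 210 s allowed. All six grey pellets went flat into a pocket each. I then laid the cover over the carrier and pressed it past the spring balls to a hard stop, with up to about 26 N on the wrist.

**Pellets:** a close wrist picture before covering showed six pellets lying flat, one per pocket.

**Cover:** I touched it with the closed fingers after letting go. The handle top was at 52 mm and the plate at 30 mm over both long sides, all within about 0.3 mm of fully home and level.

**Other things:** in the last side picture the tape roll, card box, pen and three green look-alikes looked unmoved.

No check failed or disagreed. I saw no grip slip, and no pellet or cover was knocked aside. One odd reading was that the grip on each pellet measured about 24.5 mm instead of 26 mm. I took this to be soft pads, and every pellet still held level.

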